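# Lift the split spring ring off a microscope stage window with a hook pick

## Task

The split spring ring that clamps the glass window in the microscope stage plate has to come off so that the glass can be changed. Take the hook pick from the tool stand, catch it under the ring's inward-bent end and lift that end out from under its lug with the pick, not with the fingers, without bearing on the glass. Finish with the pick standing back in the stand and the ring laid gently flat in the steel parts tray, everything else on the desk left where it is.

Things in the scene. Friction and masses are not known exactly. Their poses are not given: they have to be found in the camera images.
- stage_plate: fixed aluminium plate, 110 (x) x 160 (y) mm, top face 30 mm above the desk; origin on the desk below the centre of its round window. Three upright aluminium lugs stand around the window at 0, +118 and -118 degrees from +x, each 20 degrees wide, radius 34 to 42 mm; between them the ring is open from outside
- lug_top (a point): middle of the flat top, 50.5 mm above the desk, of the lug at +118 degrees, which holds the ring's half with the tang. Each lug has an undercut groove inside for the ring: its lip reaches in to radius 32.5 mm, 1.5 mm over the wire, and slopes beneath from z = 46 mm at radius 34 up to 49 mm at the lip's edge
- window: round window glass, 67 mm across, upper face 31.5 mm above the desk; origin as the plate's. A black spacer (inner radius 30, outer 33.8 mm, top at z = 42 mm) lies on its edge and the spring ring on the spacer; inside radius 30 mm the glass is bare. It may be brushed but not pressed
- ring: split ring of 4 mm spring-steel wire, mean radius 32 mm, 25 g; origin at its centre, 44 mm above the desk while seated, axes then as the plate's. Sprung outward into the lugs' grooves. The split, 28 degrees wide, is at its -x side; it flexes at its +x side. The half at -y ends plainly, the half at +y ends in the tang
- ring_tang (a point): point on the tang, the ring's inward-bent end: straight 4 mm wire along the ring's x from the split (x = -31 mm) to its free tip (x = -10 mm) at y = 7.7 mm; this point is at x = -18, on the wire's centre. Seated, 10.5 mm are free between tang and glass. Moved 5 to 8 mm to -y (2 N) it clears the lip, then lifts easily (straight up: snaps past at 6 N); let go to +y 12 mm up, this half springs out and stays on its lug
- ring_side (a point): wire's centre on the ring's half with the tang, 59 degrees from +x: good for taking the freed ring, one finger inside and one outside the wire, clear of the lugs. 44 mm above the desk while seated, about 50 mm with that half on its lug. The other half then sits loosely under the other two lips; the ring comes out when drawn some 6 mm to the plate's +y and upwards
- pick: hook pick, 70 g, the only tool in the stand with a square handle. Origin on its axis at the underside of its collar (31 mm across), which rests on the stand. z up along the handle, x the way the hook points. Below the collar: plug 24 mm across, 22 mm long, tapered down to 36 mm below the collar, then a 3.4 mm steel shaft
- pick_grip (a point): centre of the pick's handle, on its axis 40 mm above the collar's underside. The handle is 18 mm square (faces across the pick's x and y), from 5 to 75 mm above the collar's underside; a small ridge near its top marks the side to which the hook points
- pick_hook (a point): point on the hook at the shaft's lower end: a straight level foot of 3.4 mm wire reaching 9.7 mm from the pick's axis along its x; this point is on the foot's centre line, 5 mm from the axis, 76 mm below the collar's underside. The tip does not turn up
- tool_stand: fixed grey block, 60 (x) x 150 (y) x 85 mm tall; origin at the centre of its underside. Three round holes right through it, 26 mm across, at y = -45, 0 and +45 mm. The pick stands in one, its hook pointing roughly to the stand's -y; two other tools stand in the others, reaching up to 76 mm above the block
- parts_tray: fixed flat steel tray, open above, 150 (x) x 130 (y) x 20 mm tall, walls and floor 3 mm thick; origin at the centre of its underside
- driver: bystander: screwdriver with a waisted round handle, upright in another hole of the stand; leave it standing
- probe: bystander: straight probe with a thin round handle, upright in another hole of the stand; leave it standing
- objective: bystander: steel microscope objective standing on the desk, 33 mm across, 57 mm tall
- oil_bottle: bystander: small amber immersion-oil bottle, 26 mm across, 58 mm tall
- culture_dish: bystander: lidded clear culture dish, 63 mm across, 14 mm tall
- valve_a: bystander: black valve block with a small syringe, 115 mm long, 27 mm tall
- valve_b: bystander: second such valve block
- mouse: bystander: black computer mouse, 100 x 58 x 33 mm
- slide_box: bystander: white slide box, 82 x 36 x 32 mm
Things that resemble listed ones, but are neither listed nor needed, are in the scene too. Of the things that look like the parts_tray, take the one that is farthest to the robot's left at the start.

How it is judged (in metres and radians):
On the way:
1. the ring's inward-bent end is lifted at least 5 mm out of its seat by the pick, the fingers not touching the ring (z of ring_tang in the frame of stage_plate above 0.049 m and contact force between pick and ring above 0.1 N and contact force between the fingers and ring below 0.05 N), for 0.05 s.
At the end, for the whole second after the job is handed in: the ring lies at rest flat inside the parts tray (its centre, tang and side all less than 12 mm above the desk and inside the walls), and the pick stands at rest in a hole of the tool stand, upright within 0.12 rad, its collar down on the block (within 4 mm) (x of ring in the frame of parts_tray between -0.045 and 0.045 m and y of ring in the frame of parts_tray between -0.035 and 0.035 m and z of each of ring, ring_tang, ring_side in the frame of parts_tray below 0.012 m and x of ring_tang in the frame of parts_tray between -0.065 and 0.065 m and y of ring_tang in the frame of parts_tray between -0.055 and 0.055 m and x of ring_side in the frame of parts_tray between -0.072 and 0.072 m and y of ring_side in the frame of parts_tray between -0.062 and 0.062 m and linear speed of each of ring, pick below 0.02 m/s and z of pick in the frame of tool_stand between 0.08 and 0.089 m and x of pick in the frame of tool_stand between -0.012 and 0.012 m and y of pick in the frame of tool_stand between -0.06 and 0.06 m and angle between pick's own z axis and vertical below 0.12 rad); the robot touches nothing.
It fails at once if the window glass is pressed with more than 15 N (contact force between anything else and window above 15 N).
It fails at once if the ring is dropped from a height or flung (faster than 1.3 m/s) (linear speed of ring above 1.3 m/s).
It fails at once if a bystander is moved more than 30 mm or one of the other tools is knocked about (distance of any of driver, probe, objective, oil_bottle, culture_dish, valve_a, valve_b, mouse, slide_box from where it was at the start of the episode above 0.03 m).
It also fails if it takes over 72 s, if anything falls off the work surface, if the arm or the gripper's body presses on something with over 40 N, if the wrist force passes 120 N, or if a joint passes its speed limit or range.

## Robot

A 7-joint arm with a two-finger parallel gripper is mounted at the origin on the work surface. World frame = base frame: x ahead of the robot, y to its left, z up, the work surface at z = 0. Lengths are in mm, angles in degrees, forces in N, time in s.
With the tool pointing down it reaches from about 400 to 875 mm from the base axis. Payload 6.5 kg.
Tool frame: the origin (TCP) lies on the mounting face of the last link; the fingertips stand 166 mm ahead of it and the grasp point (between the pads) lies 147 mm ahead of it; z points along the fingers, y is the line along which they close (so a half turn about z gives the same grasp; the last joint's range is limited). The gripper opens to 88 mm and grips with 3 to 60 N. Pads are 18 mm wide; open, the fingers measure 123 mm over their backs; the gripper's body (75 mm by 187 mm) begins 45 mm behind the grasp point.
Start: joints at [60.321, 30.733, -0.252, 88.115, 0.149, 61.152, -4.079], TCP at [283.78, -584.773, 404.716] pointing down, gripper open.
Joint ranges: [-154.64, 154.64], [-21.42, 123.67], [-72.66, 72.17], [13.99, 137.28], [-74.86, 254.86], [10.95, 109.41], [-158.01, 158.01]. Speed limits (degrees/s): [136.94, 136.94, 180, 180, 180, 180, 180].

## Interface

Orientations are given as [roll, pitch, yaw] about the fixed x, y, z axes, in that order (R = Rz(yaw) Ry(pitch) Rx(roll)).
In Python, from workcell import env gives the robot as it stands. The module is installed in compiled form; this text tells all that it offers.
- The arm moves only by the shell command python3 -m handwheel 'ROWS'. ROWS is JSON, a list of rows, each a list of 7 numbers: the shift along the tool's x, y, z in m, then the turn, a rotation vector about the tool's x, y, z in rad, then the finger opening in m, from 0 to 0.0881. A call has 1 to 8 rows; each row shifts and turns the commanded pose from where the row before left it, along the tool's axes as they then stand; what a row does not reach is not made up. A row lasts 1/8 s, in which the tool goes at most 62.5 mm and 10.7 degrees, less where a joint would pass 70% of its speed; a pose out of reach is approached as far as the arm can. A call with a gripper value outside its range is refused whole. The fingers move at their own pace and stop on an object; the grip force is fixed at half the most. Time passes only in rows, so rows that do not move let the fingers close. It gives the time, the measured TCP pose, the force, the opening and the grip force at its end, in the units of the state.
- env.get_obs(): the state, without advancing time (a new reading comes with each control period).
- env.get_image(name): name is "scene" or "top"; returns the picture (480x640x3 uint8, red, green, blue); there is no depth.
- env.camera_params(name): a dict with "intrinsics" (3x3 intrinsics, pixels), "k1" (the pictures are not rectified: a ray, as slopes to the right and down, at radius r is drawn at 1 + k1 r^2 times it, then the intrinsics apply), "R" (3x3) and "t" (3): a world point X has camera coordinates R X + t. Camera axes: x right, y down, z forward; pixel columns grow to the right and rows downward; lengths in mm; the calibration is good to about 2 mm. A picture is of the moment at which its call begins. camera_params takes no time and is no camera call.
- env.job_done(): hands the job in; it is judged then, once.
The state is a dict: "clock": time; "joint_pos": joint angles; "qd": joint speeds; "joint_efforts": joint torques, N m; "ee_pos": TCP position; "tcp_rot": TCP orientation; "ft_force": force on the tool from outside, world axes, zero at the start; "ft_torque": the same for the moment, N m; "width": finger opening in mm; "grip_force": force on a finger pad.
Only numpy, scipy, OpenCV 4.12 (cv2) and the standard library are available. Lean on these libraries where they do the work, as an engineer would, in place of code of your own. Each camera call takes 0.05 s, during which the arm holds its last target. There are 200 camera calls.

## Working session

There is one attempt and no reset: what is moved stays moved. The work goes in short steps, Python scripts to look and compute and a shell command to move; the robot and the scene stay as the last step left them, time stands still between calls to the robot, and variables do not carry over. Pictures are saved under pics/ and viewed, at most 10 in all, crops included, and the job is handed in when it is done.

```bash
mkdir -p pics; python3 - <<'E'
from workcell import env
import cv2,numpy as np
np.set_printoptions(suppress=True,precision=4)
for n in("scene","top"):
    im=env.get_image(n); cv2.imwrite(f"pics/{n}0.png",im[:,:,::-1]); p=env.camera_params(n); print(n,p, -np.array(p["R"]).T@p["t"])
print(env.get_obs())
E
```

```text
scene {'intrinsics': array([[537.0476,   0.    , 317.4541],
       [  0.    , 537.0476, 237.4864],
       [  0.    ,   0.    ,   1.    ]]), 'k1': -0.07982206818154187, 'R': array([[-0.7575,  0.6528,  0.0113],
       [ 0.457 ,  0.5425, -0.7049],
       [-0.4662, -0.5288, -0.7092]]), 't': array([ 500.4725, -146.5058, 1472.3425])} [1132.5184  531.321   935.3232]
top {'intrinsics': array([[482.6087,   0.    , 321.6462],
       [  0.    , 482.6087, 239.6009],
       [  0.    ,   0.    ,   1.    ]]), 'k1': -0.0988440320304634, 'R': array([[ 0.011 , -0.9999,  0.0018],
       [-0.9962, -0.0111, -0.0866],
       [ 0.0866, -0.0008, -0.9962]]), 't': array([-109.2604,  603.9519, 1247.9283])} [ 494.7459 -101.4931 1295.7417]
{'clock': 0.1, 'joint_pos': array([60.3217, 30.774 , -0.2543, 88.1628,  0.151 , 61.153 , -4.0811]), 'qd': array([-0.0502, -0.0035,  0.0092, -0.219 , -0.0017,  0.0248,  0.0838]), 'joint_efforts': array([  0.0015, -57.2084,   0.9932, -25.2235,  -0.0562,   0.0134,
         0.    ]), 'ee_pos': array([ 283.6475, -584.5285,  403.9321]), 'tcp_rot': array([-179.9109,    0.0085,   25.8887]), 'ft_force': array([ 0.1836, -0.6862,  0.1538]), 'ft_torque': array([ 0.0278, -0.0227,  0.0004]), 'grip_force': 0.0, 'width': 87.76365587248513}
```

View pics/scene0.png

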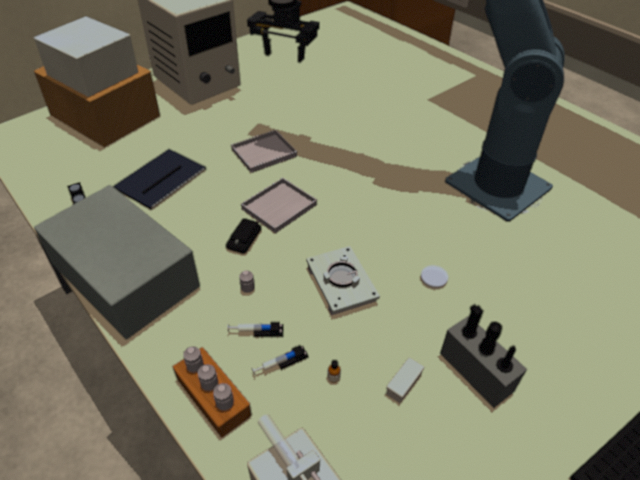

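View pics/top0.png

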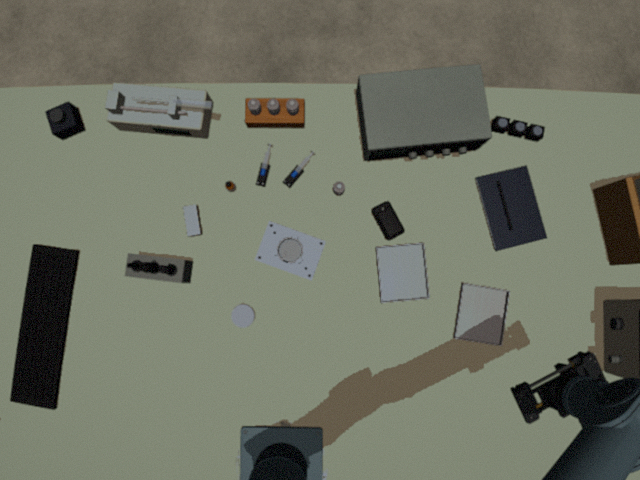

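The scene shows the stand at about (485,355), the plate at (342,278) and two trays. In the top view the stand is at (158,267), the plate at (290,250), and the left tray, which is the one to use, at (402,272). The gripper is at the right, clear of them. Next I'll make enlarged crops.

```bash
cat > h.py <<'E'
from workcell import env
import cv2,numpy as np
np.set_printoptions(suppress=True,precision=2)
P={n:env.camera_params(n) for n in("scene","top")}
def ray(n,uv):
    p=P[n];K=np.array(p["intrinsics"]);R=np.array(p["R"]);t=np.array(p["t"])
    x=cv2.undistortPoints(np.array([[uv]],float),K,np.array([p["k1"],0,0,0.]))[0,0]
    return -R.T@t, R.T@np.array([x[0],x[1],1])
def onz(n,uv,z):
    c,d=ray(n,uv); return (c+d*(z-c[2])/d[2])
def pix(n,X):
    p=P[n];x=np.array(p["R"])@X+np.array(p["t"]);s=x[:2]/x[2];s=s*(1+p["k1"]*(s@s));K=np.array(p["intrinsics"])
    return K[:2,:2]@s+K[:2,2]
def tri(a,b):
    c1,d1=ray("scene",a);c2,d2=ray("top",b)
    s=np.linalg.lstsq(np.c_[d1,-d2],c2-c1,rcond=None)[0]
    return (c1+d1*s[0]+c2+d2*s[1])/2, np.linalg.norm(c1+d1*s[0]-c2-d2*s[1])
def crop(im,u,v,w,h,s):
    return cv2.resize(im[v:v+h,u:u+w],None,fx=s,fy=s,interpolation=cv2.INTER_CUBIC)
E
python3 - <<'E'
from h import *
a=cv2.imread("pics/scene0.png");b=cv2.imread("pics/top0.png")
o=np.vstack([np.hstack([crop(a,436,300,96,75,4),crop(a,300,240,96,75,4)]),np.hstack([crop(b,110,232,96,75,4),crop(b,242,212,96,75,4)])])
o=cv2.convertScaleAbs(o,alpha=1.6,beta=15)
cv2.imwrite("pics/c1.png",o)
E
```

```text
(no output)
```

View pics/c1.png

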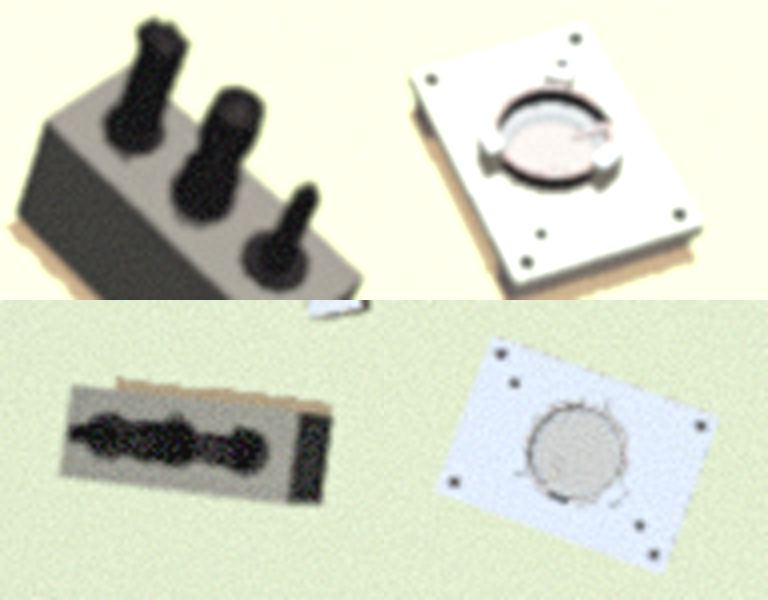

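```bash
python3 - <<'E'
from h import *
a=cv2.imread("pics/scene0.png").astype(int);b=cv2.imread("pics/top0.png").astype(int)
def rect(n,m,z,win,name):
    u,v,w,h=win; M=np.zeros(m.shape,np.uint8); M[v:v+h,u:u+w]=m[v:v+h,u:u+w]
    c=max(cv2.findContours(M,cv2.RETR_EXTERNAL,cv2.CHAIN_APPROX_NONE)[0],key=cv2.contourArea)[:,0]
    w_=np.array([onz(n,q,z)[:2] for q in c.astype(float)],np.float32)
    r=cv2.minAreaRect(w_); print(name,n,len(c),r); return r,w_
B,G,R=b[...,0],b[...,1],b[...,2]
for p in [(250,290),(245,270),(224,300)]: print(b[p],end=' ')
print(b[240,300],b[220,180],b[258,140],b[300,400],b[265,400])
mp=(B>G-2)&(B>110)
rect("top",mp,30,(250,215,80,70),"plate")
ms=(G-B<14)&(B>60)&(B<150)
rect("top",ms,85,(118,245,70,45),"stand")
mt=(G-R<4)
rect("top",mt,20,(370,236,64,72),"tray")
# scene values
print([tuple(a[300+y//4,436+x//4]) for x,y in[(60,110),(100,190),(350,200)]],[tuple(a[240+y//4,300+(x-384)//4]) for x,y in[(500,60),(650,200)]])
E
```

```text
[115 119 117] [149 138 130] [119 138 129] [147 138 133] [121 139 134] [83 87 87] [82 89 91] [143 140 135]
plate top 187 ((576.407470703125, -19.263519287109375), (158.85916137695312, 109.92686462402344), 70.78836059570312)
stand top 266 ((524.9208374023438, 321.4842834472656), (152.87095642089844, 61.9078254699707), 84.34358978271484)
tray top 77 ((574.0780029296875, -259.8871765136719), (37.576805114746094, 72.40055084228516), 48.206417083740234)
[(np.int64(105), np.int64(120), np.int64(119)), (np.int64(29), np.int64(30), np.int64(28)), (np.int64(138), np.int64(174), np.int64(169))] [(np.int64(161), np.int64(177), np.int64(169)), (np.int64(162), np.int64(175), np.int64(167))]
```

```bash
python3 - <<'E'
from h import *
b=cv2.imread("pics/top0.png").astype(int);a=cv2.imread("pics/scene0.png")
B,G,R=b[...,0],b[...,1],b[...,2]
for th in(-4,0):
    m=((B>G+th)).astype(np.uint8); M=np.zeros_like(m);M[236:308,368:436]=m[236:308,368:436]
    M=cv2.morphologyEx(M,cv2.MORPH_CLOSE,np.ones((3,3)))
    c=max(cv2.findContours(M,0,1)[0],key=cv2.contourArea)[:,0]
    print("tray",cv2.minAreaRect(np.array([onz("top",q,15)[:2] for q in c.astype(float)],np.float32)))
print("win",onz("top",(290.25,249.5),40))
o=np.hstack([crop(a,436,300,60,75,8),crop(a,300,240,0+96,75,8)])
o=cv2.convertScaleAbs(o,alpha=1.5,beta=0)
c0=np.array([576.4,-19.3])
for yaw,col in((-19.2,(0,0,255)),(160.8,(255,0,0))):
    t=np.radians(yaw);Rm=np.array([[np.cos(t),-np.sin(t)],[np.sin(t),np.cos(t)]])
    for x,y,z in[(-10,7.7,44),(-18,7.7,44),(-31,7.7,44)]+[(38*np.cos(np.radians(g)),38*np.sin(np.radians(g)),50.5) for g in(0,118,-118)]:
        X=np.r_[c0+Rm@[x,y],z];u=(pix("scene",X)-[300,240]+.5)*8+[480,0]
        cv2.circle(o,tuple(int(q) for q in u),3,col,-1)
cv2.imwrite("pics/c2.png",o[:,:][:,430:] if 0 else o[:, 0:1248])
o2=np.hstack([o[:,60:360],o[0:600,680:1180]]);cv2.imwrite("pics/c2.png",o2);print(o2.shape)
E
```

```text
tray ((521.46923828125, -317.5564270019531), (148.64833068847656, 130.5089569091797), 5.491301536560059)
tray ((521.2504272460938, -316.7027282714844), (148.53256225585938, 126.75719451904297), 5.1638407707214355)
win [577.11 -20.95  40.  ]
(600, 800, 3)
```

View pics/c2.png

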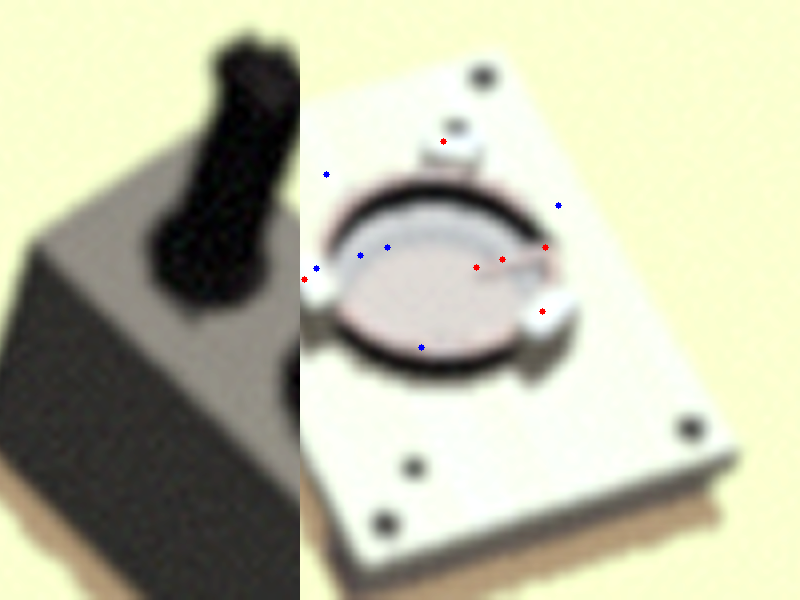

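The red hypothesis matches, so the plate yaw is about -19.2°, with the tang at crop pixels (476,278)–(545,255). Next I need the pick's ridge and which way the hook points.

```bash
python3 - <<'E'
from h import *
fr=[env.get_image(n).astype(float) for n in("scene",)*6+("top",)*6]
A=np.mean(fr[:6],0)[...,::-1];B=np.mean(fr[6:],0)[...,::-1]
np.save("A.npy",A);np.save("B.npy",B)
g=lambda I:np.clip((I/90)**.6*200,0,255).astype(np.uint8)
o=np.hstack([crop(g(A),452,296,40,60,10),crop(g(B),160,248,40,60,10)])
cv2.imwrite("pics/c3.png",o)
c=np.array([524.9,321.5]);t=np.radians(84.3);y=np.array([np.cos(t),np.sin(t)])
for s in(-45,):
    p=c+s*y;print(p)
    for z in(85,90,160):print(z,(pix("scene",np.r_[p,z])-[452,296]+.5)*10,(pix("top",np.r_[p,z])-[160,248]+.5)*10+[400,0])
E
```

```text
[520.43 276.72]
85 [157.25 364.38] [518.58 217.83]
90 [162.8 349.3] [512.51 217.32]
160 [244.59 126.29] [422.17 209.64]
```

View pics/c3.png

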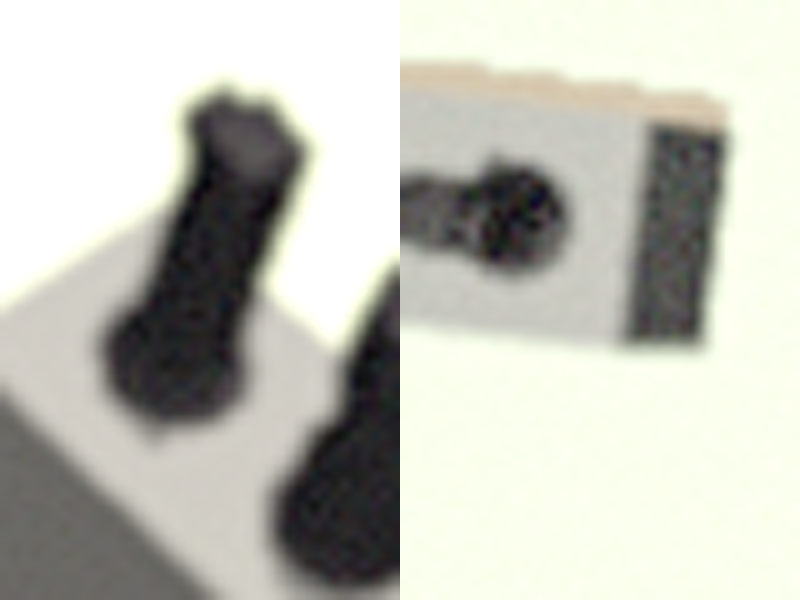

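```bash
python3 - <<'E'
from h import *
p=np.array([520.4,276.7])
print((pix("scene",np.r_[p,160])-[452,296]+.5)*10)
for d in range(-60,31,10):
    ps=-95.7+d
    q=[(pix("scene",np.r_[p+9*np.sqrt(2)*np.array([np.cos(np.radians(ps+k)),np.sin(np.radians(ps+k))]),160])-[452,296]+.5)*10 for k in(-45,45,135,225)]
    print(d,*[tuple(x.round()) for x in q])
A=np.load("A.npy"); g=crop(A,452,296,40,60,10).mean(2)
for v in range(80,201,10): print(v,(g[v,150:340:10]).astype(int))
E
```

```text
[244.6  126.13]
-60 (np.float64(304.0), np.float64(107.0)) (np.float64(208.0), np.float64(74.0)) (np.float64(185.0), np.float64(145.0)) (np.float64(282.0), np.float64(179.0))
-50 (np.float64(297.0), np.float64(98.0)) (np.float64(198.0), np.float64(78.0)) (np.float64(192.0), np.float64(154.0)) (np.float64(292.0), np.float64(175.0))
-40 (np.float64(288.0), np.float64(90.0)) (np.float64(190.0), np.float64(84.0)) (np.float64(201.0), np.float64(162.0)) (np.float64(300.0), np.float64(169.0))
-30 (np.float64(278.0), np.float64(84.0)) (np.float64(183.0), np.float64(90.0)) (np.float64(211.0), np.float64(169.0)) (np.float64(307.0), np.float64(162.0))
-20 (np.float64(266.0), np.float64(78.0)) (np.float64(178.0), np.float64(98.0)) (np.float64(222.0), np.float64(175.0)) (np.float64(311.0), np.float64(154.0))
-10 (np.float64(255.0), np.float64(74.0)) (np.float64(175.0), np.float64(107.0)) (np.float64(234.0), np.float64(179.0)) (np.float64(314.0), np.float64(145.0))
0 (np.float64(243.0), np.float64(72.0)) (np.float64(175.0), np.float64(116.0)) (np.float64(247.0), np.float64(182.0)) (np.float64(315.
[... 873 characters left out ...]
17  15  21  50  94 133 154 162
 162]
130 [160 157 138  93  37   9  11  18  21  20  20  18  16  28  60 101 134 154
 161]
140 [161 160 146 105  47  11   7  16  21  22  22  21  19  19  32  63 104 138
 156]
150 [161 162 151 112  55  12   3  10  16  21  23  23  22  18  17  39  84 128
 153]
160 [161 162 150 111  54  12   0   5  12  18  22  22  19  14  11  35  87 133
 156]
170 [161 160 143 101  45   8   1   4   8  14  18  18  15   9  12  46 101 143
 160]
180 [162 156 128  81  32   3   1   4   6   9  12  11   9   7  23  67 117 150
 161]
190 [159 144 108  57  14   0   2   4   5   7   6   5   2   6  37  89 133 156
 162]
200 [142 121  82  35   5   1   5   5   4   6   6   3   0   9  50 104 144 160
 161]
```

The ridge is at scene crop pixel (205,105), up and left of the handle's axis at (245,140), so the hook points to about world -y (x-axis near -114°). I'll move over the pick, rotating first.

```bash
cat >> h.py <<'E'
def go(gx,gy,gz,yaw=None):
    "grasp point target -> shift in tool axes (mm) from the present, turn about tool z (rad)"
    o=env.get_obs();p=o["ee_pos"];ps=np.radians(o["tcp_rot"][2])
    d=np.array([gx,gy,gz+147])-p
    s=np.array([d[0]*np.cos(ps)+d[1]*np.sin(ps),d[0]*np.sin(ps)-d[1]*np.cos(ps),-d[2]])
    print("t",o["clock"],"grasp",p-[0,0,147],"rpy",o["tcp_rot"],"w",o["width"],"F",o["ft_force"],"grip",o["grip_force"])
    print("shift",s,"turn",None if yaw is None else -np.radians((yaw-o["tcp_rot"][2]+180)%360-180))
E
R='[0,0,0,0,0,-0.176,0.088]'; unset R
python3 -m handwheel '[[0,0,0,0,0,-0.176,0.088],[0,0,0,0,0,-0.176,0.088],[0,0,0,0,0,-0.176,0.088],[0,0,0,0,0,-0.176,0.088],[0.059,-0.0086,0,0,0,0,0.06],[0.059,-0.0086,0,0,0,0,0.06],[0.059,-0.0086,0,0,0,0,0.06],[0.059,-0.0086,0,0,0,0,0.06]]'
python3 -m handwheel '[[0.059,-0.0086,0,0,0,0,0.06],[0.059,-0.0086,0,0,0,0,0.06],[0.059,-0.0086,0,0,0,0,0.06],[0.059,-0.0086,0,0,0,0,0.06],[0.059,-0.0086,0,0,0,0,0.06],[0.059,-0.0086,0,0,0,0,0.06],[0.059,-0.0086,0,0,0,0,0.06],[0.059,-0.0086,0,0,0,0,0.06]]'
python3 -m handwheel '[[0.059,-0.0086,0,0,0,0,0.06],[0.059,-0.0086,0,0,0,0,0.06],[0.059,-0.0086,0,0,0,0,0.06],[0,0,0,0,0,0,0.06],[0,0,0,0,0,0,0.06]]'
python3 -c "
from h import *
go(519.5,277.5,130,66.3)"
```

```text
clock: 1.7
ee_pos: [347.8, -353.1, 405.0]
tcp_rot: [180.0, 0.0, 66.2]
ft_force: [0.9, -0.3, -0.7]
width: 60.4
grip_force: 0.0
clock: 2.7
ee_pos: [475.2, 106.4, 405.0]
tcp_rot: [179.9, -0.0, 66.2]
ft_force: [0.8, -1.1, 0.5]
width: 60.0
grip_force: 0.0
clock: 3.32
ee_pos: [522.5, 276.6, 404.4]
tcp_rot: [180.0, 0.1, 66.2]
ft_force: [-0.4, -0.6, -0.3]
width: 59.9
grip_force: 0.0
t 3.325 grasp [522.55 276.6  257.38] rpy [180.     0.07  66.22] w 59.89682561548152 F [-0.43 -0.57 -0.27] grip 0.0
shift [ -0.41  -3.15 127.38] turn -0.0014646929434166216
```

```bash
python3 -m handwheel '[[0,-0.003,0.02,0,0,0,0.06],[0,0,0.03,0,0,0,0.06],[0,0,0.03,0,0,0,0.06],[0,0,0.025,0,0,0,0.06],[0,0,0.015,0,0,0,0.06],[0,0,0.007,0,0,0,0.06],[0,0,0,0,0,0,0.06],[0,0,0,0,0,0,0.06]]'
python3 -m handwheel '[[0,0,0,0,0,0,0.03],[0,0,0,0,0,0,0.03],[0,0,0,0,0,0,0.01],[0,0,0,0,0,0,0.01],[0,0,0,0,0,0,0.01],[0,0,0,0,0,0,0.01],[0,0,0,0,0,0,0.01]]'
python3 - <<'E'
from h import *
go(519.5,277.5,130,66.3)
for i,(n,u,v) in enumerate((("scene",436,280),("top",140,232))):
    I=env.get_image(n)[...,::-1]; q=crop(I,u,v,80,100,5); o=q if i==0 else np.hstack([o,q])
cv2.imwrite("pics/c4.png",cv2.convertScaleAbs(o,alpha=1.8))
E
```

```text
clock: 4.32
ee_pos: [520.1, 278.5, 278.6]
tcp_rot: [179.9, -0.1, 66.2]
ft_force: [-0.5, 0.8, -0.5]
width: 59.7
grip_force: 0.0
clock: 5.2
ee_pos: [519.6, 278.5, 277.7]
tcp_rot: [-180.0, 0.0, 66.2]
ft_force: [-2.1, 0.8, -0.3]
width: 18.7
grip_force: 30.0
t 5.2 grasp [519.6  278.47 130.66] rpy [-179.98    0.     66.23] w 18.70535358347705 F [-2.13  0.8  -0.34] grip 29.997610028876807
shift [-0.93  0.3   0.66] turn -0.0011536183244458317
```

View pics/c4.png

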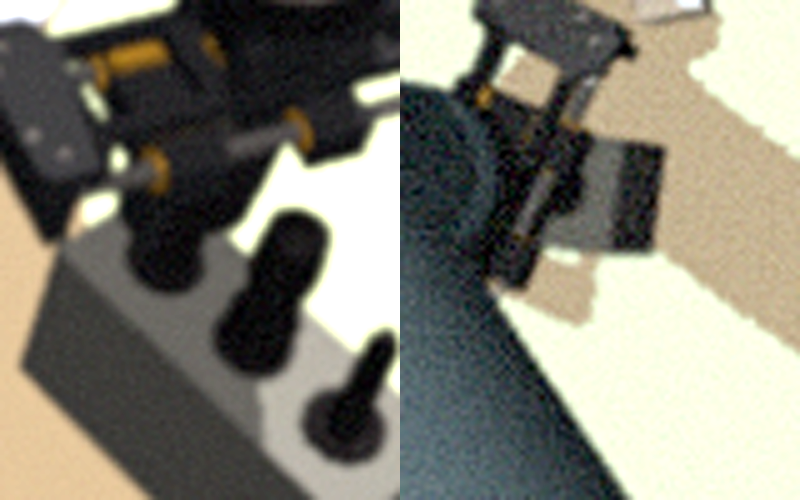

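The gripper holds the pick (width 18.7, grip 30 N). The scene view shows the fingers around it at about (165,240) and both other tools untouched. Now lift.

```bash
python3 -m handwheel '[[0,0,-0.006,0,0,0,0.01],[0,0,-0.012,0,0,0,0.01],[0,0,-0.02,0,0,0,0.01],[0,0,-0.025,0,0,0,0.01],[0,0,-0.025,0,0,0,0.01],[0,0,-0.025,0,0,0,0.01],[0,0,-0.02,0,0,0,0.01],[0,0,0,0,0,0,0.01]]'
python3 - <<'E'
from h import *
# target: pick axis at ring (+4,+13)->world
c=np.array([576.6,-20.]);t=np.radians(-19.2);R=np.array([[np.cos(t),-np.sin(t)],[np.sin(t),np.cos(t)]])
a=c+R@[4,13]; print(a); go(*a,200,70.8)
E
```

```text
clock: 6.3
ee_pos: [520.3, 278.6, 413.5]
tcp_rot: [179.8, -0.2, 66.2]
ft_force: [0.6, -0.1, -0.7]
width: 18.4
grip_force: 30.0
[584.65  -9.04]
t 6.3 grasp [520.3  278.59 266.5 ] rpy [179.81  -0.2   66.2 ] w 18.355959373608158 F [ 0.64 -0.08 -0.68] grip 29.997832749577356
shift [-237.21  174.94   66.5 ] turn -0.08022636858272593
```

```bash
python3 -m handwheel '[[0,0,0,0,0,-0.08,0.01],[-0.0417,0.0259,0,0,0,0,0.01],[-0.0417,0.0259,0.01,0,0,0,0.01],[-0.0417,0.0259,0.02,0,0,0,0.01],[-0.0417,0.0259,0.02,0,0,0,0.01],[-0.0417,0.0259,0.0165,0,0,0,0.01],[-0.0417,0.0259,0,0,0,0,0.01],[0,0,0,0,0,0,0.01]]'
python3 - <<'E'
from h import *
go(584.65,-9.04,200,70.8)
for n in("scene","top"):
    I=np.mean([env.get_image(n).astype(float) for _ in range(4)],0)[...,::-1].astype(np.uint8);cv2.imwrite(f"pics/{n}5.png",I)
    print(n,pix(n,np.array([584.65,-9.04,78])),pix(n,np.array([576.6,-20,44])))
I=cv2.imread("pics/scene5.png");cv2.imwrite("pics/c5.png",cv2.convertScaleAbs(crop(I,296,200,100,75,8),alpha=1.5))
E
```

```text
clock: 7.3
ee_pos: [584.6, -14.5, 343.2]
tcp_rot: [-180.0, 0.2, 70.4]
ft_force: [0.7, 0.7, -0.9]
width: 18.3
grip_force: 30.0
t 7.3 grasp [584.56 -14.49 196.16] rpy [-179.98    0.18   70.36] w 18.326368791087827 F [ 0.75  0.68 -0.87] grip 29.997597787805717
shift [ 5.16 -1.75 -3.84] turn -0.007733735442986285
scene [342.02 265.89] [340.67 271.59]
top [284.65 245.48] [289.79 249.59]
```

View pics/c5.png

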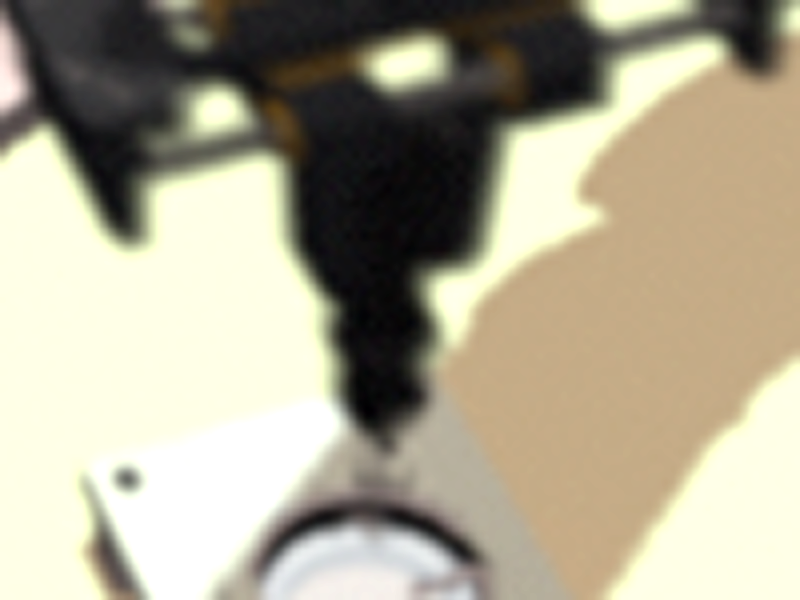

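The hook's shaft end is near crop (372,540), which matches the projection (370,536), so arm and camera agree to about 1 px. I'll lower the hook into the window to the +x side of the tang tip.

```bash
cat >> h.py <<'E'
C=np.array([576.6,-19.5]);t_=np.radians(-19.2);RR=np.array([[np.cos(t_),-np.sin(t_)],[np.sin(t_),np.cos(t_)]])
def ring(x,y): return C+RR@[x,y]
E
python3 -c "
from h import *
go(*ring(3,15.5),159,70.8);print(ring(3,15.5))"
```

```text
t 7.7 grasp [584.14  -7.86 197.32] rpy [-180.     -0.01   70.92] w 18.529109079453658 F [-0.15 -0.24 -0.36] grip 29.997893847321393
shift [ 2.03 -0.29 38.32] turn 0.002077777025587442
[584.53  -5.85]
```

```bash
python3 -m handwheel '[[0.002,0,0.008,0,0,0,0.01],[0,0,0.01,0,0,0,0.01],[0,0,0.008,0,0,0,0.01],[0,0,0.006,0,0,0,0.01],[0,0,0.004,0,0,0,0.01],[0,0,0.002,0,0,0,0.01],[0,0,0,0,0,0,0.01],[0,0,0,0,0,0,0.01]]'
python3 - <<'E'
from h import *
go(*ring(3,15.5),159,70.8)
I=np.mean([env.get_image("scene").astype(float) for _ in range(6)],0)[...,::-1]
np.save("S6.npy",I)
f=np.r_[ring(3,15.5),38]
for z in(37,60):print((pix("scene",np.r_[ring(3,15.5),z])-[305,240]+.5)*10)
print("foot tip",(pix("scene",np.r_[ring(3,5.8),37])-[305,240]+.5)*10,"tang",[(pix("scene",np.r_[ring(x,7.7),44])-[305,240]+.5)*10 for x in(-10,-31)])
cv2.imwrite("pics/c6.png",np.clip(crop(I,305,240,75,60,10)*1.7-30,0,255).astype(np.uint8))
E
```

```text
clock: 8.7
ee_pos: [585.1, -7.1, 306.5]
tcp_rot: [180.0, -0.0, 70.8]
ft_force: [-0.0, -0.5, -0.2]
width: 18.2
grip_force: 30.0
t 8.7 grasp [585.05  -7.12 159.45] rpy [179.98  -0.01  70.81] w 18.249937340151224 F [-0.03 -0.52 -0.19] grip 29.997807112304145
shift [ 1.03 -0.91  0.45] turn 0.00013327726649293325
[377.25 396.65]
[381.97 327.57]
foot tip [359.78 365.3 ] tang [array([418.83, 334.5 ]), array([505.82, 308.73])]
```

View pics/c6.png

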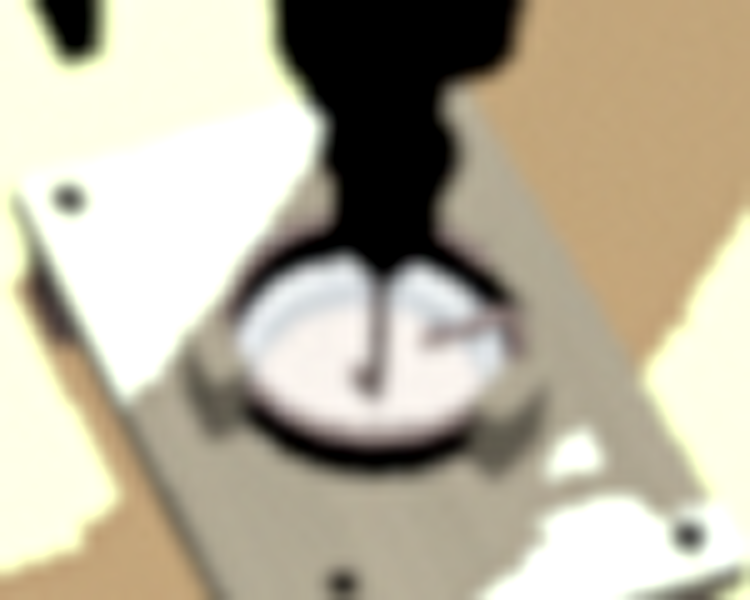

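The shaft and foot show at (372,390) and (358,368), within half a pixel of the prediction. The tang runs from (425,345) to (505,318), about 2.5 mm further to the plate's +y than I assumed. I'll shift by that and slide the foot under the tang.

```bash
sed -i 's/^C=.*;t_=/C=np.array([577.9,-17.3]);t_=/' h.py
python3 -m handwheel '[[0.003,0,0,0,0,0,0.01],[0,-0.005,0,0,0,0,0.01],[0,-0.005,0,0,0,0,0.01],[0,-0.004,0,0,0,0,0.01],[0,0,0,0,0,0,0.01]]'
python3 -m handwheel '[[0,-0.004,0,0,0,0,0.01],[0,-0.003,0,0,0,0,0.01],[0,0,0,0,0,0,0.01],[0,0,0,0,0,0,0.01]]'
python3 - <<'E'
from h import *
go(*ring(-18,15.5),159,70.8)
I=np.mean([env.get_image("scene").astype(float) for _ in range(6)],0)[...,::-1]
cv2.imwrite("pics/c7.png",np.clip(crop(I,325,255,40,40,15)*1.7-30,0,255).astype(np.uint8))
print((pix("scene",np.r_[ring(-18,15),37])-[325,255]+.5)*15)
E
```

```text
clock: 9.62
ee_pos: [572.4, 0.4, 306.3]
tcp_rot: [-180.0, 0.0, 70.8]
ft_force: [0.2, 0.0, -0.2]
width: 18.5
grip_force: 30.0
clock: 10.12
ee_pos: [566.2, 2.5, 306.2]
tcp_rot: [180.0, -0.0, 70.8]
ft_force: [-0.2, -0.4, -0.5]
width: 18.4
grip_force: 30.0
t 10.125 grasp [566.17   2.54 159.25] rpy [179.99  -0.    70.8 ] w 18.361788717002295 F [-0.22 -0.42 -0.52] grip 29.99778352532303
shift [ 0.62 -0.4   0.25] turn 8.114253936583611e-05
[399.5 341.4]
```

View pics/c7.png

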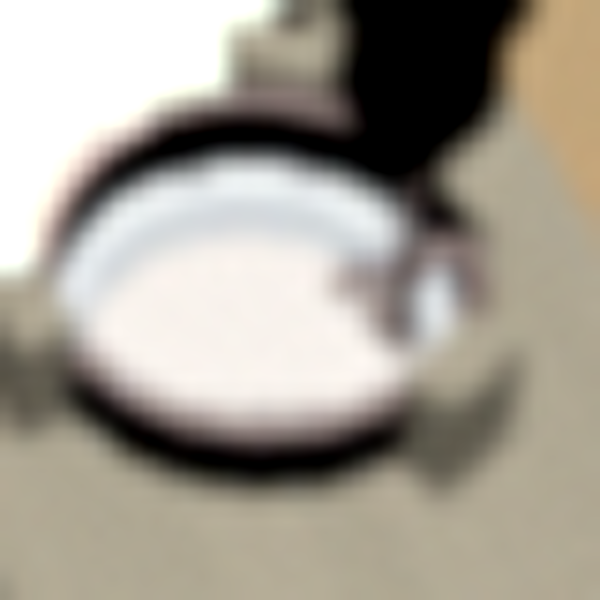

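The shaft is at (400,200–335), on the camera (+y) side of the tang, whose tip is at (340,275). I'll push to -y.

```bash
python3 -m handwheel '[[-0.002,0,0,0,0,0,0.01],[-0.002,0,0,0,0,0,0.01],[-0.001,0,0,0,0,0,0.01],[0,0,0,0,0,0,0.01],[0,0,0,0,0,0,0.01]]'
python3 -m handwheel '[[-0.002,0,0,0,0,0,0.01],[0,0,0,0,0,0,0.01],[0,0,0,0,0,0,0.01]]'
python3 -m handwheel '[[-0.002,0,0,0,0,0,0.01],[0,0,0,0,0,0,0.01],[0,0,0,0,0,0,0.01]]'
python3 -c "
from h import *
go(*ring(-18,15.5),159,70.8)"
```

```text
clock: 11.05
ee_pos: [564.5, -2.1, 306.2]
tcp_rot: [-180.0, -0.0, 70.8]
ft_force: [-0.6, 0.1, -1.7]
width: 18.2
grip_force: 30.0
clock: 11.42
ee_pos: [563.8, -3.7, 306.3]
tcp_rot: [180.0, -0.0, 70.8]
ft_force: [0.5, 1.2, -0.6]
width: 18.4
grip_force: 30.0
clock: 11.8
ee_pos: [563.1, -5.8, 306.2]
tcp_rot: [-180.0, -0.0, 70.8]
ft_force: [0.1, 2.1, -0.6]
width: 18.5
grip_force: 30.0
t 11.8 grasp [563.06  -5.77 159.19] rpy [-179.98   -0.01   70.82] w 18.486466996662383 F [ 0.09  2.06 -0.65] grip 29.998538855506922
shift [ 9.49 -0.2   0.19] turn 0.0002694364317934005
```

```bash
python3 -m handwheel '[[-0.0012,0,0,0,0,0,0.01],[0,0,-0.002,0,0,0,0.01],[0,0,-0.002,0,0,0,0.01],[0,0,-0.002,0,0,0,0.01],[0,0,0,0,0,0,0.01]]'
python3 -m handwheel '[[0,0,-0.002,0,0,0,0.01],[0,0,-0.002,0,0,0,0.01],[0,0,0,0,0,0,0.01]]'
python3 -m handwheel '[[0,0,-0.002,0,0,0,0.01],[0,0,-0.002,0,0,0,0.01],[0,0,-0.002,0,0,0,0.01],[0,0,0,0,0,0,0.01]]'
python3 - <<'E'
from h import *
go(*ring(-18,15.5),159,70.8)
I=np.mean([env.get_image("scene").astype(float) for _ in range(6)],0)[...,::-1]
cv2.imwrite("pics/c8.png",np.clip(crop(I,325,255,40,40,15)*1.7-30,0,255).astype(np.uint8))
E
```

```text
clock: 12.42
ee_pos: [562.9, -7.1, 312.4]
tcp_rot: [180.0, -0.0, 70.8]
ft_force: [1.0, 1.2, -0.3]
width: 18.7
grip_force: 30.0
clock: 12.8
ee_pos: [562.9, -7.1, 316.4]
tcp_rot: [180.0, -0.0, 70.8]
ft_force: [0.5, 1.6, -0.6]
width: 18.1
grip_force: 30.0
clock: 13.3
ee_pos: [562.7, -7.0, 322.4]
tcp_rot: [180.0, 0.0, 70.8]
ft_force: [0.2, 1.6, -1.5]
width: 18.6
grip_force: 30.0
t 13.3 grasp [562.75  -7.05 175.38] rpy [179.99   0.    70.81] w 18.644983678904797 F [ 0.2   1.57 -1.52] grip 29.998403818244697
shift [10.8  -0.32 16.38] turn 9.82440301074026e-05
```

View pics/c8.png

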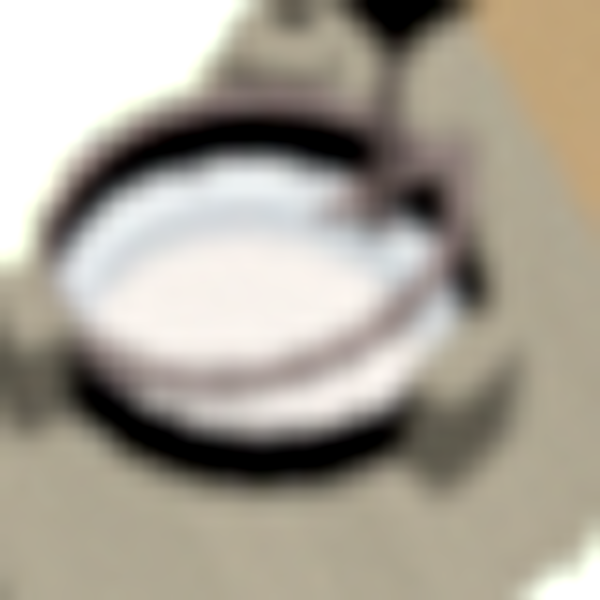

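The tang is lifted: its tip is at (330,205) and the raised half arcs across to (450,250). Now I'll let it out to +y onto the lug, drop the foot clear, slide out to +x and raise.

```bash
python3 -m handwheel '[[0,0,-0.001,0,0,0,0.01],[0.002,0,0,0,0,0,0.01],[0.002,0,0,0,0,0,0.01],[0.002,0,0,0,0,0,0.01],[0.002,0,0,0,0,0,0.01],[0.002,0,0,0,0,0,0.01],[0.001,0,0,0,0,0,0.01],[0,0,0,0,0,0,0.01]]'
python3 -m handwheel '[[0,0,0.002,0,0,0,0.01],[0,0,0.002,0,0,0,0.01],[0,0,0.002,0,0,0,0.01],[0,0,0,0,0,0,0.01],[0,0,0,0,0,0,0.01]]'
python3 - <<'E'
from h import *
go(*ring(-18,15.5),159,70.8)
I=np.mean([env.get_image("scene").astype(float) for _ in range(6)],0)[...,::-1]
cv2.imwrite("pics/c9.png",np.clip(crop(I,325,255,40,40,15)*1.7-30,0,255).astype(np.uint8))
E
```

```text
clock: 14.6
ee_pos: [566.3, 3.3, 323.2]
tcp_rot: [-180.0, 0.0, 70.8]
ft_force: [-0.4, 1.0, -1.5]
width: 18.4
grip_force: 30.0
clock: 15.22
ee_pos: [566.4, 3.4, 317.2]
tcp_rot: [-180.0, -0.0, 70.8]
ft_force: [-0.2, -0.1, -1.1]
width: 18.3
grip_force: 30.0
t 15.225 grasp [566.37   3.37 170.2 ] rpy [-180.     -0.     70.81] w 18.331868204905312 F [-0.24 -0.07 -1.06] grip 29.99802170059411
shift [-0.22 -0.31 11.2 ] turn 0.0001549688674225808
```

View pics/c9.png

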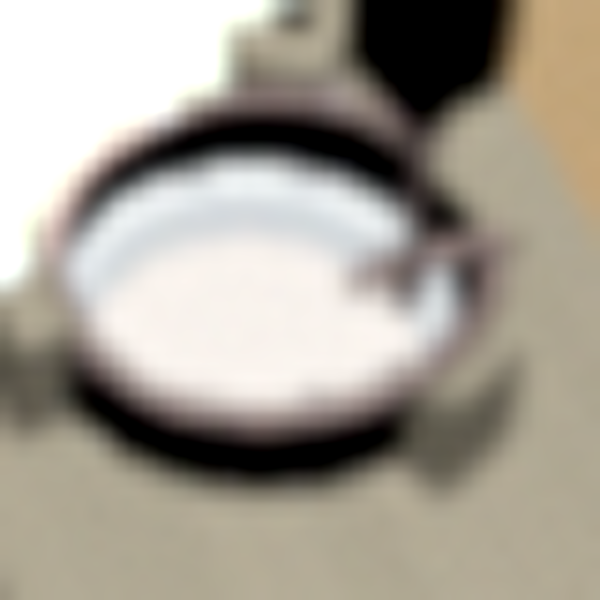

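The half now lies across the lug (wire visible from (480,300) to (400,390)), and the tang runs from (350,275) to (505,243). I'll withdraw the pick to +x and up.

```bash
python3 -m handwheel '[[0,0.003,0,0,0,0,0.01],[0,0.005,0,0,0,0,0.01],[0,0.006,0,0,0,0,0.01],[0,0.006,0,0,0,0,0.01],[0,0,0,0,0,0,0.01]]'
python3 -m handwheel '[[0,0,-0.01,0,0,0,0.01],[0,0,-0.025,0,0,0,0.01],[0,0,-0.025,0,0,0,0.01],[0,0,-0.025,0,0,0,0.01],[0,0,-0.012,0,0,0.08,0.01],[0,0,0,0,0,0,0.01],[0,0,0,0,0,0,0.01]]'
python3 -c "
from h import *
go(519.9,278.5,267,66.2)"
```

```text
clock: 16.15
ee_pos: [585.7, -3.5, 317.1]
tcp_rot: [180.0, -0.0, 70.8]
ft_force: [0.1, 0.2, -1.0]
width: 18.4
grip_force: 30.0
clock: 17.02
ee_pos: [584.9, -3.2, 413.9]
tcp_rot: [-180.0, 0.0, 66.3]
ft_force: [-0.4, 0.3, -1.7]
width: 18.4
grip_force: 30.0
t 17.025 grasp [584.94  -3.22 266.88] rpy [-179.97    0.03   66.32] w 18.360843846780075 F [-0.35  0.25 -1.73] grip 29.998109440348344
shift [ 231.87 -172.73   -0.12] turn 0.0020285795340138487
```

```bash
python3 -m handwheel '[[0.03,-0.022,0,0,0,0,0.01],[0.045,-0.034,0,0,0,0,0.01],[0.045,-0.034,0,0,0,0,0.01],[0.045,-0.034,0,0,0,0,0.01],[0.04,-0.03,0,0,0,0,0.01],[0.027,-0.0187,0,0,0,0,0.01],[0,0,0,0,0,0,0.01],[0,0,0,0,0,0,0.01]]'
python3 -m handwheel '[[0,0,0,0,0,0,0.01],[0,0,0,0,0,0,0.01]]'
python3 - <<'E'
from h import *
go(519.9,278.5,267,66.2)
E
```

```text
clock: 18.02
ee_pos: [521.0, 277.6, 413.5]
tcp_rot: [-180.0, 0.1, 66.2]
ft_force: [-0.0, -0.1, -0.6]
width: 18.5
grip_force: 30.0
clock: 18.27
ee_pos: [521.2, 277.6, 414.1]
tcp_rot: [180.0, 0.0, 66.1]
ft_force: [-0.3, -0.0, -0.9]
width: 18.4
grip_force: 30.0
t 18.275 grasp [521.22 277.58 267.13] rpy [179.99   0.03  66.13] w 18.394969983856686 F [-0.27 -0.   -0.91] grip 29.9979765243188
shift [ 0.31 -1.58  0.13] turn -0.001307814630931204
```

```bash
python3 -m handwheel '[[0.0003,-0.0014,0.01,0,0,0,0.01],[0,0,0.025,0,0,0,0.01],[0,0,0.02,0,0,0,0.01],[0,0,0.015,0,0,0,0.01],[0,0,0.015,0,0,0,0.01],[0,0,0.01,0,0,0,0.01],[0,0,0,0,0,0,0.01],[0,0,0,0,0,0,0.01]]'
python3 -c "
from h import *
go(519.7,278.5,131,66.2)"
```

```text
clock: 19.27
ee_pos: [519.8, 279.8, 319.7]
tcp_rot: [180.0, -0.0, 66.2]
ft_force: [-0.2, -0.5, -0.0]
width: 18.3
grip_force: 30.0
t 19.275 grasp [519.8  279.75 172.71] rpy [179.97  -0.05  66.23] w 18.284428127560606 F [-0.19 -0.47 -0.01] grip 29.998022149375174
shift [-1.19  0.41 41.71] turn 0.00044548279463660194
```

```bash
python3 -m handwheel '[[-0.001,0,0.006,0,0,0,0.01],[0,0,0.008,0,0,0,0.01],[0,0,0.008,0,0,0,0.01],[0,0,0.008,0,0,0,0.01],[0,0,0.006,0,0,0,0.01],[0,0,0,0,0,0,0.01]]'
python3 -m handwheel '[[0,0,0.003,0,0,0,0.01],[0,0,0.002,0,0,0,0.01],[0,0,0,0,0,0,0.01],[0,0,0,0,0,0,0.01]]'
python3 -c "
from h import *
go(519.7,278.5,130.7,66.2)"
```

```text
clock: 20.02
ee_pos: [519.0, 278.5, 282.6]
tcp_rot: [-180.0, 0.0, 66.2]
ft_force: [0.2, 0.6, -0.5]
width: 18.6
grip_force: 30.0
clock: 20.52
ee_pos: [519.2, 278.7, 278.3]
tcp_rot: [180.0, -0.0, 66.2]
ft_force: [-0.0, 0.8, -0.7]
width: 18.3
grip_force: 30.0
t 20.525 grasp [519.22 278.66 131.33] rpy [179.99  -0.01  66.22] w 18.27481876390993 F [-0.04  0.84 -0.74] grip 29.99799608340254
shift [0.04 0.5  0.63] turn 0.0004357893172542412
```

```bash
python3 -m handwheel '[[0,0,0.0007,0,0,0,0.01],[0,0,0,0,0,0,0.03],[0,0,0,0,0,0,0.055],[0,0,0,0,0,0,0.055],[0,0,0,0,0,0,0.055],[0,0,0,0,0,0,0.055],[0,0,0,0,0,0,0.055]]'
python3 -m handwheel '[[0,0,-0.02,0,0,0,0.055],[0,0,-0.04,0,0,0,0.055],[0,0,-0.04,0,0,0,0.055],[0,0,-0.03,0,0,0,0.055],[0,0,0,0,0,0,0.055],[0,0,0,0,0,0,0.055]]'
python3 -c "
from h import *
go(*(ring(34*np.cos(1.03),34*np.sin(1.03)+3)),130,None);print(ring(0,0))"
```

```text
clock: 21.4
ee_pos: [519.2, 278.6, 277.5]
tcp_rot: [-180.0, 0.0, 66.2]
ft_force: [1.4, -0.3, 0.3]
width: 55.4
grip_force: 0.0
clock: 22.15
ee_pos: [518.9, 278.4, 407.5]
tcp_rot: [-180.0, 0.0, 66.2]
ft_force: [-0.6, 1.2, -1.0]
width: 54.7
grip_force: 0.0
t 22.15 grasp [518.93 278.41 260.5 ] rpy [-180.      0.02   66.22] w 54.704270423464955 F [-0.58  1.19 -0.97] grip 0.0
shift [-213.4   188.07  130.5 ] turn None
[577.9 -17.3]
```

```bash
python3 - <<'E'
from h import *
for n,old in(("scene","A.npy"),("top","B.npy")):
    I=np.mean([env.get_image(n).astype(float) for _ in range(10)],0)[...,::-1]
    np.save("now_"+n+".npy",I); O=np.load(old)
    for ang in(45,59,73):
        rr=np.arange(22,48,2); a=np.radians(ang)
        uv=np.array([pix(n,np.r_[ring(r*np.cos(a),r*np.sin(a)),50]) for r in rr]).astype(np.float32)
        for nm,J in(("old",O),("now",I)):
            s=cv2.remap(J.astype(np.float32),uv[None,:,0],uv[None,:,1],cv2.INTER_CUBIC)[0]
            print(n,ang,nm,"gray",s.mean(1).astype(int),"R-G",(s[:,2]-s[:,1]).astype(int))
E
```

```text
scene 45 old gray [145 145 145 146 147 144 131  94  53  18  23  57  96] R-G [3 3 2 3 4 6 8 7 6 2 0 1 0]
scene 45 now gray [155 154 154 153 152 146 129  89  48  16  25  57  86] R-G [ 3  3  3  3  7 10 12 10  6  1  0  2  3]
scene 59 old gray [144 145 144 144 144 142 131 103  70  27  13  37  67] R-G [3 3 3 3 4 6 8 9 7 3 1 0 0]
scene 59 now gray [155 154 155 156 157 154 137 102  64  22  15  50  90] R-G [ 3  3  3  3  5  7  9  9  7  4  1 -1 -2]
scene 73 old gray [144 144 145 142 140 141 142 122  81  36  15  31  66] R-G [3 3 2 2 3 4 4 5 4 3 0 0 1]
scene 73 now gray [155 155 155 154 152 150 146 121  79  33  19  49  93] R-G [ 3  3  3  3  4  6  8  7  5  3  0 -2 -3]
top 45 old gray [121 110  90  91 107 120 134 141 141 140 140 139 139] R-G [-3 -3 -1  1  0 -4 -6 -7 -6 -7 -8 -7 -7]
top 45 now gray [131 121  89  56  81 121 138 145 149 149 148 148 149] R-G [-3 -4 -3 -1  0  0 -3 -6 -7 -7 -6 -7 -7]
top 59 old gray [118  97  83 104 126 136 140 140 141 140 140 140 139] R-G [-4 -3 -1  0 -2 -4 -7 -8 -8 -6 -7 -7 -7]
top 59 now gray [129 103  63  55  92 120 129 134 143 149 150 149 149] R-G [-3 -3 -3 -2 -2  0  0 -1 -5 -7 -7 -7 -7]
top 73 old gray [115 102  87 101 118 127 136 140 140 139 139 139 140] R-G [-4 -3 -1  0  0 -5 -7 -6 -6 -7 -6 -7 -7]
top 73 now gray [126 112  73  64 100 125 127 130 135 144 149 150 149] R-G [-4 -3 -1 -1 -3 -2  0  0 -4 -7 -8 -7 -7]
```

```bash
python3 - <<'E'
from h import *
print(env.get_obs()["joint_pos"])
a=np.radians(59);p=ring(34.5*np.cos(a),34.5*np.sin(a));print(p)
go(*p,260,129.8)
d=p-env.get_obs()["ee_pos"][:2];q=np.radians(129.8);print("after turn",d[0]*np.cos(q)+d[1]*np.sin(q),d[0]*np.sin(q)-d[1]*np.cos(q))
E
```

```text
[ -8.15  28.37 -33.33  96.05  17.4   60.82 -70.67]
[604.41   4.78]
t 23.15 grasp [519.18 278.61 260.51] rpy [-180.      0.     66.22] w 55.10572315410966 F [-0.13 -0.46 -0.54] grip 0.0
shift [-216.23  188.39    0.51] turn -1.1095995395036042
after turn -264.929804744011 -109.80097784903143
```

```bash
python3 -m handwheel '[[0,0,0,0,0,-0.185,0.055],[0,0,0,0,0,-0.185,0.055],[0,0,0,0,0,-0.185,0.055],[0,0,0,0,0,-0.185,0.04],[0,0,0,0,0,-0.185,0.024],[0,0,0,0,0,-0.185,0.024],[0,0,0,0,0,0,0.024]]'
python3 -m handwheel '[[-0.0442,-0.0183,0,0,0,0,0.024],[-0.0442,-0.0183,0,0,0,0,0.024],[-0.0442,-0.0183,0,0,0,0,0.024],[-0.0442,-0.0183,0.02,0,0,0,0.024],[-0.0442,-0.0183,0.04,0,0,0,0.024],[-0.0442,-0.0183,0.04,0,0,0,0.024],[0,0,0.03,0,0,0,0.024],[0,0,0,0,0,0,0.024]]'
python3 -m handwheel '[[0,0,0,0,0,0,0.024],[0,0,0,0,0,0,0.024]]'
python3 - <<'E'
from h import *
go(604.4,4.8,63.5,129.8)
E
```

```text
clock: 24.02
ee_pos: [519.3, 278.4, 407.4]
tcp_rot: [-180.0, -0.0, 129.7]
ft_force: [0.4, 0.1, 0.6]
width: 24.1
grip_force: 0.0
clock: 25.02
ee_pos: [603.8, 4.1, 275.5]
tcp_rot: [-179.8, -0.2, 129.6]
ft_force: [-0.3, 0.8, 0.5]
width: 24.0
grip_force: 0.0
clock: 25.28
ee_pos: [605.2, 5.6, 279.3]
tcp_rot: [179.9, 0.1, 129.8]
ft_force: [-0.4, 0.1, -0.1]
width: 24.5
grip_force: 0.0
t 25.275 grasp [605.19   5.65 132.26] rpy [179.87   0.09 129.85] w 24.463402504358296 F [-0.41  0.08 -0.12] grip 0.0
shift [-0.15 -1.15 68.76] turn 0.0008349370844566208
```

```bash
python3 -m handwheel '[[0,-0.001,0.02,0,0,0,0.024],[0,0,0.02,0,0,0,0.024],[0,0,0.012,0,0,0,0.024],[0,0,0.004,0,0,0,0.024],[0,0,0.004,0,0,0,0.024],[0,0,0,0,0,0,0.024],[0,0,0,0,0,0,0.024]]'
python3 -m handwheel '[[0,0,0.003,0,0,0,0.024],[0,0,0.003,0,0,0,0.024],[0,0,0.002,0,0,0,0.024],[0,0,0,0,0,0,0.024],[0,0,0,0,0,0,0.024]]'
python3 - <<'E'
from h import *
go(604.4,4.8,63.5,129.8)
E
```

```text
clock: 26.15
ee_pos: [604.1, 4.0, 217.9]
tcp_rot: [180.0, 0.0, 129.8]
ft_force: [0.1, 0.6, 0.7]
width: 24.1
grip_force: 0.0
clock: 26.78
ee_pos: [603.9, 4.0, 209.5]
tcp_rot: [180.0, -0.0, 129.8]
ft_force: [-0.9, -0.5, 0.3]
width: 24.4
grip_force: 0.0
t 26.775 grasp [603.94   4.03  62.51] rpy [180.    -0.   129.83] w 24.37128057577266 F [-0.91 -0.46  0.3 ] grip 0.0
shift [ 0.3   0.84 -0.99] turn 0.0004405237120475933
```

No contact on the way down. Close gently in steps.

```bash
python3 -m handwheel '[[0,0,0,0,0,0,0.018],[0,0,0,0,0,0,0.014],[0,0,0,0,0,0,0.01],[0,0,0,0,0,0,0.007],[0,0,0,0,0,0,0.004],[0,0,0,0,0,0,0.002],[0,0,0,0,0,0,0.002],[0,0,0,0,0,0,0.002]]'
```

```text
clock: 27.78
ee_pos: [602.8, 4.2, 208.9]
tcp_rot: [-179.9, -0.1, 129.8]
ft_force: [-5.1, 0.4, 0.7]
width: 2.5
grip_force: 28.5
```

```bash
python3 -m handwheel '[[0,0,0,0,0,0,0.0],[0,0,0,0,0,0,0.0],[0,0,0,0,0,0,0.0],[0,0,0,0,0,0,0.0]]'
python3 - <<'E'
from h import *
go(604.4,4.8,63.5,129.8)
for n in("scene",):
    I=np.mean([env.get_image(n).astype(float) for _ in range(6)],0)[...,::-1]; np.save("g.npy",I)
E
```

```text
clock: 28.28
ee_pos: [602.8, 4.2, 208.9]
tcp_rot: [-179.9, -0.1, 129.8]
ft_force: [-5.5, 1.3, 0.6]
width: 3.0
grip_force: 28.5
t 28.275 grasp [602.77   4.21  61.93] rpy [-179.85   -0.11  129.83] w 3.0118752432194955 F [-5.51  1.31  0.56] grip 28.455897197127342
shift [-0.59  1.63 -1.57] turn 0.0005117567308251567
```

The fingers hold something (28.5 N, width about 3 mm, probably finger flex near the tips). I'll draw slightly towards the plate's +y and upwards, and watch the force.

```bash
python3 -m handwheel '[[0.001,0.0017,-0.0005,0,0,0,0.0],[0.001,0.0017,-0.0005,0,0,0,0.0],[0,0,0,0,0,0,0.0],[0,0,0,0,0,0,0.0]]'
python3 -m handwheel '[[0.001,0.0017,-0.001,0,0,0,0.0],[0.0005,0.0008,-0.002,0,0,0,0.0],[0,0,0,0,0,0,0.0],[0,0,0,0,0,0,0.0]]'
python3 -m handwheel '[[0,0,-0.003,0,0,0,0.0],[0,0,-0.003,0,0,0,0.0],[0,0,0,0,0,0,0.0],[0,0,0,0,0,0,0.0]]'
```

```text
clock: 29.08
ee_pos: [603.8, 7.2, 209.4]
tcp_rot: [-179.8, -0.1, 129.8]
ft_force: [-5.5, -0.7, -1.3]
width: 2.6
grip_force: 28.5
clock: 29.58
ee_pos: [604.8, 10.3, 212.4]
tcp_rot: [-179.8, -0.1, 129.8]
ft_force: [-5.1, 0.9, -1.6]
width: 3.1
grip_force: 28.5
clock: 30.08
ee_pos: [605.2, 11.0, 219.1]
tcp_rot: [-179.9, -0.1, 129.8]
ft_force: [-6.1, 1.1, -1.3]
width: 2.8
grip_force: 30.7
```

```bash
python3 - <<'E'
from h import *
N=np.load("now_scene.npy");G=np.load("g.npy")
I=np.mean([env.get_image("scene").astype(float) for _ in range(8)],0)[...,::-1];np.save("g2.npy",I)
f=lambda J,v:''.join('#' if x<25 else ('*' if r>5 else ('+' if r>3.5 else '.')) for x,r in zip(J[v,320:366].mean(1),J[v,320:366,2]-J[v,320:366,1]))
for v in range(250,294):print(f(N,v),f(G,v),f(I,v))
E
```

```text
.............................................. ........##############################*******. .........###############################******
.............................................. ........##############################******.. .........##############################.******
.............................................. .......##############################.*****+.. .........#*############################.******
.............................................. .......###############################*****... ........+***########****###############.******
.............................................. .......***########****###############.*****... ........****#######+*******########**##.*****.
.............................................. .......***########+*****#########*###.*****... ......+.***+##########****########***##+****..
.............................................. ....+..***##########****########****#.****.... ......+..**.######################****#*****..
.............................................. ....+..#########################****#*****.... .....+..###########
[... 4403 characters left out ...]
.......................................... ################################.............. *#################################............
**............................................ ###.############################.............. *####.############################............
**............................................ ####.###########################.............. *#################################............
***........................................... ################################.............. *####.############################............
***........................................... .+#########################.####.............. ***+....####################...##.............
```

```bash
python3 -m handwheel '[[0,0,-0.003,0,0,0,0.0],[0,0,-0.004,0,0,0,0.0],[0,0,-0.004,0,0,0,0.0],[0,0,-0.004,0,0,0,0.0],[0,0,0,0,0,0,0.0],[0,0,0,0,0,0,0.0]]'
python3 -m handwheel '[[0,0,-0.008,0,0,0,0.0],[0,0,-0.015,0,0,0,0.0],[0,0,-0.015,0,0,0,0.0],[0,0,-0.01,0,0,0,0.0],[0,0,0,0,0,0,0.0],[0,0,0,0,0,0,0.0]]'
python3 - <<'E'
from h import *
G=np.load("g2.npy")
I=np.mean([env.get_image("scene").astype(float) for _ in range(8)],0)[...,::-1];np.save("g3.npy",I)
f=lambda J,v:''.join('#' if x<25 else ('*' if r>5 else ('+' if r>3.5 else '.')) for x,r in zip(J[v,310:390].mean(1),J[v,310:390,2]-J[v,310:390,1]))
for v in range(228,294):print(f(I,v))
E
```

```text
clock: 31.22
ee_pos: [606.4, 10.3, 234.6]
tcp_rot: [180.0, 0.0, 129.8]
ft_force: [-0.4, -0.0, -0.6]
width: 2.8
grip_force: 30.4
clock: 31.98
ee_pos: [606.0, 10.3, 282.2]
tcp_rot: [-180.0, -0.0, 129.8]
ft_force: [0.9, 0.7, -0.1]
width: 2.8
grip_force: 30.4
...................################################+****************************
...................################################+****************************
...................#*###########**#################*****************************
...................***########*******##############*****************************
...................***#########******#########**###*****************************
...................***#######################****##*****************************
...................**+#######################****#+*****************************
...................##########################+**********************************
..................##########################..+*********************************
..................##########################..+*******************************..
.................######*****######
[... 3801 characters left out ...]
##########..........................................
.....+****+.++++++++++++.+......#.......+++.+...................................
......*****++.++++++++++++.............++*++....................................
......+****.+++++++++++++++++++++++++++++*++++..................................
.......*****+++++++++++++++++*++*+++++++++++++..................................
......+*****+++++++++++++++++++*+++++++++*+++...................................
......*******++++*++++++++++++++*++++++++++++...................................
.....********+++++++++++++++++++++++++++++++....................................
.....*********+++++++++++++++++++*++++++++++....................................
```

The ring has come off the plate: the force fell to zero, the window's wire pixels are gone, and a wire piece moves with the fingers. Next, carry it to the tray.

```bash
python3 -m handwheel '[[-0.014,-0.0172,0,0,0,0,0.0],[-0.0281,-0.0344,0,0,0,0,0.0],[-0.0281,-0.0344,0,0,0,0,0.0],[-0.0281,-0.0344,0,0,0,0,0.0],[-0.0281,-0.0344,0,0,0,0,0.0],[-0.0281,-0.0344,0,0,0,0,0.0],[-0.0281,-0.0344,0,0,0,0,0.0],[-0.014,-0.0172,0,0,0,0,0.0]]'
python3 -m handwheel '[[0,0,0,0,0,0,0.0],[0,0,0,0,0,0,0.0]]'
python3 - <<'E'
from h import *
go(547,-295,60,129.8)
for n in("scene","top"):
    I=np.mean([env.get_image(n).astype(float) for _ in range(8)],0)[...,::-1];np.save("t_"+n+".npy",I)
    for z in(128,108): print(n,z,pix(n,np.array([521,-317,z])),pix(n,np.array([547,-295,z])))
I=np.load("t_scene.npy")
g=I.mean(2)
c=pix("scene",np.array([521,-317,120])).round().astype(int)
for v in range(c[1]-22,c[1]+24):print(v,''.join(chr(48+min(9,int(x/18))) for x in g[v,c[0]-36:c[0]+40]),''.join('*' if r>8 else '+' if r>5 else '.' for r in I[v,c[0]-36:c[0]+40,2]-I[v,c[0]-36:c[0]+40,1]))
E
```

```text
clock: 33.38
ee_pos: [546.1, -298.0, 282.2]
tcp_rot: [-179.9, 0.0, 129.6]
ft_force: [0.4, 0.6, -0.7]
width: 2.7
grip_force: 30.4
clock: 33.62
ee_pos: [547.6, -293.1, 282.6]
tcp_rot: [179.9, -0.0, 129.9]
ft_force: [-0.7, -0.4, 0.3]
width: 2.8
grip_force: 30.4
t 33.625 grasp [ 547.62 -293.11  135.59] rpy [179.94  -0.04 129.92] w 2.752252524861853 F [-0.66 -0.38  0.27] grip 30.388513393700123
shift [-1.05 -1.69 75.59] turn 0.0021314176233324564
scene 128 [276.56 167.48] [273.56 176.12]
scene 108 [276.9  173.94] [273.94 182.61]
top 128 [409.78 271.52] [400.74 260.71]
top 108 [408.29 271.69] [399.41 261.06]
148 8888888888888888875210001111111111100000000111101234689999999999999999999999 *******************+.............................++.........................
149 8888888888888888875211000001111111110000011111002333468999999999999999999999 *******************......................++......+++........................
150 8888888888888888875210000000000000111100111110002443357889999999999999999999 *******************+....................****+...+**++.......................
151 888888888888
[... 6077 characters left out ...]
..................++++************************+++.+............*****
190 9999999999999999999987643223357788888888888888888887754322334578998876655555 ........................+.+++**************************+++++.........*******
191 9999999999999999988765432234578888888888888888888888876533223456787665555555 .....................+++++*******************************+++++.....*********
192 9999999999999999987543223457788888888888888888888888887765322234566555555555 ..................+++++++*********************************++++...+**********
193 9999999999999998765322335678888888888888888888888888888877532223345555555555 ..................++++++***********************************++++++***********
```

```bash
python3 -m handwheel '[[0,-0.001,0.015,0,0,0,0.0],[0,0,0.02,0,0,0,0.0],[0,0,0.02,0,0,0,0.0],[0,0,0.02,0,0,0,0.0],[0,0,0.012,0,0,0,0.0],[0,0,0.005,0,0,0,0.0],[0,0,0,0,0,0,0.0],[0,0,0,0,0,0,0.0]]'
python3 -m handwheel '[[0,0,0.004,0,0,0,0.0],[0,0,0.004,0,0,0,0.0],[0,0,0,0,0,0,0.0],[0,0,0,0,0,0,0.0]]'
python3 -m handwheel '[[0,0,0.004,0,0,0,0.0],[0,0,0.003,0,0,0,0.0],[0,0,0,0,0,0,0.0],[0,0,0,0,0,0,0.0]]'
```

```text
clock: 35.42
ee_pos: [546.7, -295.5, 191.2]
tcp_rot: [180.0, 0.1, 129.8]
ft_force: [-0.9, -0.1, 0.1]
width: 2.8
grip_force: 30.4
clock: 35.92
ee_pos: [546.4, -295.4, 182.5]
tcp_rot: [-180.0, -0.0, 129.8]
ft_force: [-0.9, -0.4, 0.5]
width: 2.6
grip_force: 30.4
clock: 36.42
ee_pos: [546.3, -295.4, 175.4]
tcp_rot: [-180.0, -0.0, 129.8]
ft_force: [-0.3, -0.8, 1.0]
width: 2.7
grip_force: 30.4
```

```bash
python3 -m handwheel '[[0,0,0.002,0,0,0,0.0],[0,0,0.001,0,0,0,0.0],[0,0,0,0,0,0,0.0],[0,0,0,0,0,0,0.0]]'
python3 -m handwheel '[[0,0,0.001,0,0,0,0.0],[0,0,0.001,0,0,0,0.0],[0,0,0,0,0,0,0.0],[0,0,0,0,0,0,0.0]]'
```

```text
clock: 36.92
ee_pos: [546.4, -295.4, 172.5]
tcp_rot: [-180.0, 0.0, 129.8]
ft_force: [-0.3, 0.1, 0.6]
width: 2.6
grip_force: 30.3
clock: 37.42
ee_pos: [546.4, -295.4, 170.5]
tcp_rot: [-180.0, -0.0, 129.8]
ft_force: [0.9, 0.1, 1.8]
width: 2.7
grip_force: 30.3
```

Release gently in steps, then rise and check.

```bash
python3 -m handwheel '[[0,0,0,0,0,0,0.004],[0,0,0,0,0,0,0.006],[0,0,0,0,0,0,0.009],[0,0,0,0,0,0,0.014],[0,0,0,0,0,0,0.02],[0,0,0,0,0,0,0.024],[0,0,0,0,0,0,0.024],[0,0,0,0,0,0,0.024]]'
python3 -m handwheel '[[0,0,-0.005,0,0,0,0.024],[0,0,-0.01,0,0,0,0.024],[0,0,-0.03,0,0,0,0.024],[0,0,-0.05,0,0,0,0.024],[0,0,-0.06,0,0,0,0.024],[0,0,-0.06,0,0,0,0.024],[0,0,0,0,0,0,0.024]]'
python3 -m handwheel '[[0.04,0.04,0,0,0,0,0.024],[0.04,0.04,0,0,0,0,0.024],[0.04,0.04,0,0,0,0,0.024],[0.04,0.04,0,0,0,0,0.024],[0.04,0.04,0,0,0,0,0.024],[0.03,0.03,0,0,0,0,0.024],[0,0,0,0,0,0,0.024],[0,0,0,0,0,0,0.024]]'
python3 - <<'E'
from h import *
for n in("scene","top"):
    I=np.mean([env.get_image(n).astype(float) for _ in range(8)],0)[...,::-1];np.save("f_"+n+".npy",I)
    print(n,"ring predicted",pix(n,np.array([520.4,-317.2,5])))
    g=I.mean(2)
    if n=="scene":
        for v in range(178,230):print(v,''.join(chr(48+min(9,int(x/18))) for x in g[v,238:322]))
    else:
        for v in range(240,306):print(v,''.join(chr(48+min(9,int(x/18))) for x in g[v,370:434]))
E
```

```text
clock: 38.42
ee_pos: [546.4, -295.4, 170.5]
tcp_rot: [-180.0, -0.0, 129.8]
ft_force: [1.1, 0.3, 0.4]
width: 23.8
grip_force: 0.0
clock: 39.3
ee_pos: [548.0, -295.2, 391.5]
tcp_rot: [179.8, 0.5, 129.8]
ft_force: [0.6, 0.4, -1.4]
width: 24.2
grip_force: 0.0
clock: 40.3
ee_pos: [575.5, 27.7, 384.8]
tcp_rot: [-179.9, -0.0, 129.8]
ft_force: [0.2, -0.3, -0.5]
width: 24.1
grip_force: 0.0
scene ring predicted [278.68 205.04]
178 999999999999999999999999999999999999999999887789999999999999999999999999999999999999
179 999999999999999999999999999999999999999998654568999999999999999999999999999999999999
180 999999999999999999999999999999999999999986433346789999999999999999999999999999999999
181 999999999999999999999999999999999999988654322233467899999999999999999999999999999999
182 999999999999999999999999999999999999876432333333345788999999999999999999999999999999
183 999999999999999999999999999999999988754323455554333467899999999999999999999999999999
184 999999999999999999999999999999999865432335678876432345689999999999999999999999999999
185 9999999999999999999999999999999986433234578888875433
[... 7837 characters left out ...]
8775677777
296 7777777775478888888888888888888888888888888888887777777765667777
297 7777777776578888888888888888888888888888877777777655555565667777
298 7777777777578888888888888888777777777777765555666555555567777777
299 7777777777577888888877777776555555666566665566777777776667777777
300 7777777777577777777765566655555556777777777666777777777777777777
301 7777777777566555556555677777777666777777777777777777777777777777
302 7777777777667777777766677777777777777777777777777777777777777777
303 7777777777767777777777777777777777777777777777777777777777777777
304 7777777777777777777777777777777777777777777777777777777777777777
305 7777777777777777777777777777777777777777777777777777777777777777
```

The top view numbers show the ring as a closed circle about 26 px across, centred near (402,272) in the tray, flat and with its split and tang visible. Last, I'll check the pick and the bystanders against the start, then hand in.

```bash
python3 - <<'E'
from h import *
A=np.load("A.npy");F=np.load("f_scene.npy")
m=lambda I,u,v,w,h:(I[v:v+h,u:u+w].mean(2)<28)
for nm,b in(("pick+tools",(455,300,70,70)),):
    a,f=m(A,*b),m(F,*b); print(nm,a.sum(),f.sum(),(a^f).sum())
for v in range(300,345,2):print(''.join('#' if x else '.' for x in m(A,455,v,50,1)[0]),''.join('#' if x else '.' for x in m(F,455,v,50,1)[0]))
o=env.get_obs();print(o["clock"],o["qd"].round(2))
E
```

```text
pick+tools 924 894 48
.................................................. ..................................................
.................................................. ..................................................
.................................................. ..................................................
..................##.............................. ...................#..............................
................#########......................... ................########..........................
.................#########........................ ................#########.........................
.................##########....................... ................##########........................
................##########........................ ................##########........................
...............##########......................... ...............##########.........................
..............##########.......................... ..............##########..........................
.............###########.......................... .......
[... 616 characters left out ...]
##########...........#############.....
........#############..........#############...... ........############............############......
..........##########...........############....... ..........#########............############.......
..............................############........ ..............................############........
............................############.......... ............................############..........
...........................#############.......... ...........................#############..........
.........................###############.......... ..........................##############..........
41.1 [ 0.01  0.01  0.02  0.   -0.02 -0.03 -0.03]
```

```bash
python3 -c "
from workcell import env
print(env.job_done())"
```

```text
the job is handed in; nothing more can be done
None
```

I lifted the ring's tang out with the pick, laid the ring flat in the leftmost tray and put the pick back upright in its stand; handed in at about 41 s with no verdict returned, and I viewed 11 pictures, one over the limit of 10.

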